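Seat the loose crank on the hidden hex and wind the keeper arm over the latch

ROBOT

A 6-joint arm with a two-finger parallel gripper is mounted at the origin on the work surface. World frame = base frame: x ahead of the robot, y to its left, z up, the work surface at z = 0. Lengths are in m, angles in rad, forces in N, time in s.
With the tool pointing down it reaches from about 0.3 to 0.875 m from the base axis. Payload 6.4 kg.
Tool frame: the origin (TCP) lies on the centre line of the jaws, within the pads' length; the fingertips stand ctrl.tip_extent ahead of it and the grasp point (between the pads) lies 8 mm behind it (ctrl.tip_extent is the distance from the TCP to the fingertips, in m); z points along the fingers, y is the line along which they close (so a half turn about z gives the same grasp; the last joint's range is limited). The gripper opens to 85 mm and grips with 20 to 120 N. Pads are 22 mm wide; open, the fingers measure 114 mm over their backs; the gripper's body (76 mm by 85 mm) begins 54 mm behind the grasp point. The pads swing forward as they close: fully open they stand 13 mm farther back than shut.
Start: joints at [1.084, 0.181, 1.607, -0, 1.354, -0.206], TCP at [0.159, 0.552, 0.242] pointing down, gripper open.
Joint ranges: [-2.99, 2.99], [-0.89, 2.07], [0.3, 2.58], [-1.14, 4.28], [0, 2.63], [-3.12, 3.12]. Speed limits (rad/s): [2.57, 2.57, 3.01, 3.14, 3.14, 3.14].

INTERFACE

Orientations are given as a unit quaternion [w, x, y, z].
In Python, from bench import ctrl gives the robot as it stands.
- The arm moves only by the shell command python3 -m handwheel 'ROWS'. ROWS is JSON, a list of rows, each a list of 7 numbers: the turn, a rotation vector about the tool's x, y, z as a fraction of full scale, then the shift along the tool's x, y, z as a fraction of full scale, then the opening, from 0 (shut) to 1 (fully open). In form: [[rx, ry, rz, x, y, z, jaw], ...]. A call has exactly 8 rows; each row shifts and turns the commanded pose from where the row before left it, along the tool's axes as they then stand; what a row does not reach is not made up. Full scale, the value 1, is 300 mm for a shift and pi rad for a turn. A row lasts 1/10 s, in which the tool goes at most 50 mm and 8.59 degrees, less where a joint would pass 70% of its speed; a pose out of reach is approached as far as the arm can. A call with a number of a shift or a turn outside -1 to 1 is refused whole. A call with a gripper value outside its range is refused whole. The fingers move at their own pace and stop on an object; the grip force is fixed at half the most. Time passes only in rows, so rows that do not move let the fingers close, or fill a call up. It gives the time, the measured TCP pose, the force, the opening and the grip force at its end, in the units of the state.
- ctrl.get_obs(): the state, without advancing time (a new reading comes with each control period).
- ctrl.camera(name): name is "scene" or "top"; returns the picture (400x640x3 uint8, blue, green, red); there is no depth.
- ctrl.camera_model(name): a dict with "camera_matrix" (3x3 intrinsics, pixels), "dist_coeffs" ([k1, k2, p1, p2, k3] as OpenCV has them; the pictures are not rectified), "cam_to_world" (4x4, takes a point from camera to world coordinates). Camera axes: x right, y up, looking along -z (the intrinsics and any distortion apply to the point x, -y, -z); pixel columns grow to the right and rows downward; lengths in m; the calibration is good to about 2 mm. A picture is of the moment at which its call begins. camera_model takes no time and is no camera call.
- ctrl.hand_in(): hands the job in; it is judged then, once.
The state is a dict: "time_s": time; "q": joint angles; "dq": joint speeds; "joint_efforts": joint torques, N m; "eef_pos": TCP position; "eef_rot": TCP orientation; "wrist_force": force on the tool from outside, world axes, zero at the start; "torque": the same for the moment, N m; "opening": opening from 0.0 (shut) to 1.0 (fully open); "grasp_force": force on a finger pad.
Only numpy, scipy, OpenCV 4.12 (cv2) and the standard library are available. Lean on these libraries where they do the work, as an engineer would, in place of code of your own. Each camera call takes 0.05 s, during which the arm holds its last target. There are 200 camera calls.

TASK

Take the loose crank out of its stand, lower it into the upright tube of the latch fixture and feel for the hidden hex under light pressure (never press hard, 10 N is plenty) until the socket drops fully home. Then wind the crank clockwise, seen from above, until the keeper arm lies over the latch housing at its stop; move the arm only by means of the crank. Leave the crank standing fully home in the tube, let go, and leave the latch housing and everything else where it is.

Things in the scene. Friction and masses are not known exactly. Their poses are not given: they have to be found in the camera images.
- crank: The loose crank, one rigid piece of steel, about 480 g, standing upright in the tube of the stand. Origin: centre of the lower rim of its socket; z up its axis, x along the crank arm towards the knob. Above the hex socket: a 45 mm round collar to 44 mm height, a 22 mm round shank to 78 mm, the grip block, and the side arm with the knob.
- socket_top (a point): Inner roof of the crank's hex socket, 26 mm above the rim. The socket opens downward: 33 mm across flats, 26 mm deep; outside 42 mm across flats, 48 mm over corners; one flat faces +x, the others every 60 deg.
- crank_hub (a point): Point to grip, on the crank's axis in its grip block, 108 mm above the socket rim, 14 mm below the block's top. The block has flat vertical sides, 50 mm along x by 20 mm along y, from 76 to 122 mm above the rim: pinch it from above across the 20 mm. Axes as the crank's.
- crank_knob (a point): Middle of the round upright black knob, 24 mm across, 78 mm from the crank's axis along its +x, from 86 to 128 mm above the rim. The flat side arm that carries it is 16 mm wide, 76 to 86 mm above the rim, and ends 88 mm from the axis.
- stand: Fixed stand: wooden foot 160 x 70 x 10 mm with a round tube (inside 51 mm, mouth 50 mm above the bench) that holds the crank's socket end, its rim 10 mm above the bench; a small tube 60 mm towards the stand's -x holds the gauge pin. Origin: under the crank tube's axis, at bench height. It stands left or right, the fixture on the other side.
- fixture: Fixed latch fixture: plate 235 x 130 x 12 mm with an upright dark steel drive tube (outside 72 mm, inside 58 mm) at one end, the latch housing lying at the other (+x) end. Origin: on the tube's axis at bench height, z up. Pressing the hex down with more than 20 N damages its spring; forcing the crank hard against tube or stop (contact forces over 120 N) damages it too; the gripper must not push the fixture or arm.
- seat (a point): Centre of the floor of the drive tube, 30 mm above the bench. The crank is fully home when its socket rim lies here. On the floor stands the hidden hex: 32 mm across flats, 14 mm tall, carrying a round centring cone 8 mm tall (32 down to 21 mm). It is sprung: pressed down it yields about 1 mm per 4 N.
- hex_top (a point): Top of the hex's corners, on the axis, 14 mm above the tube's floor, under the cone. A socket not within about 5 deg of the hex stops with its rim here; once the angle fits it drops to the floor. The hex's angle is unknown: it rests anywhere in 60 deg of free play to the keeper arm, with light drag (0.15 Nm), so hard pressure may drag it round.
- spindle (a joint): How far (m) the hidden sprung hex is pushed down below its rest height: 0 = free, 0.005 = pressed with 20 N. It is dipped while a socket at the wrong angle presses on it and springs back when the socket drops over it. Says nothing of the hex's angle.
- tube_mouth (a point): Centre of the open top of the drive tube, 90 mm above the bench.
- keeper (a joint): Angle (rad) of the keeper arm about the drive tube: 0 open, growing clockwise seen from above, 1.3 = hard stop, where the arm points along the fixture's +x over the middle of the latch housing. Starts between 0 and 0.3. Winding the crank clockwise first takes up the free play (up to 60 deg), then moves the arm against 0.3 Nm of friction; it stays where it is left.
- keeper_tip (a point): Underside of the round rubber foot near the free end of the keeper arm, 112 mm from the tube's axis, 46.5 mm above the bench, 2.5 mm above the latch housing when over it. The steel arm is 24 mm wide, its top 60 mm above the bench, and reaches 126 mm from the axis, on a collar 90 mm across, to 62 mm height, around the tube.
- nest (a point): Middle of the nest on the fixture plate, 112 mm from the tube's axis along the fixture's +x, at the plate's top (12 mm above the bench).
- latch: Black zinc latch housing, 86 x 62 mm flange, 32 mm high, 380 g, loose in the nest. Origin: centre of its underside. Not to be moved.
- spare_latch: A second such housing, lying on the bench. Bystander. Origin: centre of its underside.
- bushing_a: Bronze bushing, 22 mm across, 22 mm high, standing on the fixture plate beside the tube. Bystander. Origin: centre of its underside.
- bushing_b: Another such bushing, standing on the foot of the stand, 54 mm towards its +x. Bystander. Origin: centre of its underside.
- bumper: Orange nylon bumper, 32 mm across, 24 mm high, on the bench. Bystander. Origin: centre of its underside.
- driver: Blue-handled driver, 200 mm long, 26 mm thick handle, lying on the bench between the stand and the fixture. Bystander.
- gauge_pin: Bright gauge pin, 10 mm with an 18 mm head, 65 mm long, upright in the small tube of the stand. Bystander. Origin: its lower end.
Things that resemble listed ones, but are neither listed nor needed, are in the scene too. Of the things that look like the crank, the middle-sized one is meant.

How it is judged:
By the outcome, as a careful person would: the job done as asked, in the order asked, and still so for the second after the job is handed in, with the robot touching nothing.
It also fails if it takes over 72 s, if anything falls off the work surface, if the arm or the gripper's body presses on something with over 40 N, if the wrist force passes 120 N, or if a joint passes its speed limit or range.

## Working session

There is one attempt and no reset: what is moved stays moved. The work goes in short steps, Python scripts to look and compute and a shell command to move; the robot and the scene stay as the last step left them, time stands still between calls to the robot, and variables do not carry over. Pictures are saved under pics/ and viewed, at most 10 in all, crops included, and the job is handed in when it is done.

```bash
ls; mkdir -p pics; python3 - <<'E'
from bench import ctrl
import cv2,numpy as np
for n in("scene","top"):
    cv2.imwrite(f"pics/{n}0.png",ctrl.camera(n))
    m=ctrl.camera_model(n);print(n,np.round(m["camera_matrix"],1).tolist(),np.round(m["dist_coeffs"],3),np.round(m["cam_to_world"],3).tolist())
o=ctrl.get_obs();print(o,ctrl.tip_extent)
E
```

```text
pics
scene [[512.8, 0.0, 313.8], [0.0, 512.8, 196.7], [0.0, 0.0, 1.0]] [0.049 0.    0.    0.    0.   ] [[-0.825, -0.368, 0.429, 0.968], [0.565, -0.526, 0.635, 0.713], [-0.008, 0.766, 0.642, 0.762], [0.0, 0.0, 0.0, 1.0]]
top [[465.7, 0.0, 316.9], [0.0, 465.7, 198.0], [0.0, 0.0, 1.0]] [-0.034  0.     0.     0.     0.   ] [[-0.008, 0.977, -0.213, 0.283], [-1.0, -0.009, -0.003, 0.066], [-0.005, 0.213, 0.977, 1.23], [0.0, 0.0, 0.0, 1.0]]
{'time_s': 0.1, 'q': array([ 1.08371541e+00,  1.81480992e-01,  1.60791257e+00, -2.46752720e-05,
        1.35378002e+00, -2.06249151e-01]), 'dq': array([ 0.00168582, -0.00213645, -0.00353904,  0.00024053,  0.00195584,
        0.00010252]), 'joint_efforts': array([-1.52313287e-04, -4.45876586e+01, -3.52237165e+01, -2.02992301e-04,
        4.24596088e-03, -4.30020248e-05]), 'eef_pos': array([0.1590979 , 0.55205383, 0.24146401]), 'eef_rot': array([-2.57240619e-04,  1.39952235e-01,  9.90157940e-01, -7.47531916e-04]), 'wrist_force': array([ 0.21423892, -0.15599104, -0.45786349]), 'torque': array([-0.04286963, -0.02145967,  0.00586648]), 'grasp_force': 0.0, 'opening': 0.9959287195485953} 0.011
```

View pics/scene0.png

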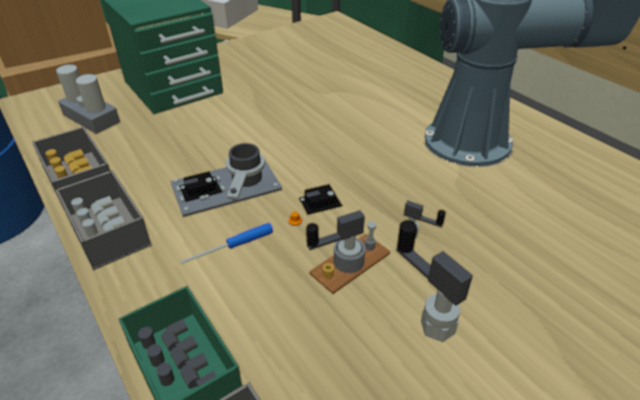

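View pics/top0.png

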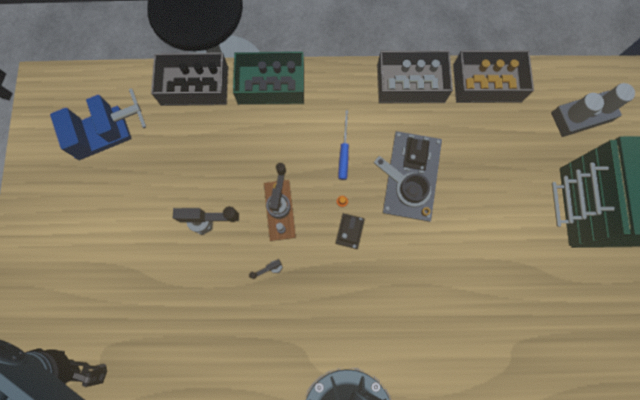

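The scene and top views show the stand with the middle-sized crank at top-view (279,205) and scene (350,255). The fixture tube is at top (414,188) and scene (245,160), with the keeper arm pointing to top (380,161). The two other cranks, at top (205,215) and (266,269), are decoys. I'll enlarge the relevant areas.

```bash
cat > h.py <<'E'
import cv2,numpy as np
from bench import ctrl
def _m(n):
    m=ctrl.camera_model(n);return np.array(m["camera_matrix"]),np.array(m["dist_coeffs"]),np.array(m["cam_to_world"])
def ray(n,uv):
    K,D,T=_m(n);p=cv2.undistortPoints(np.array([[uv]],float),K,D)[0,0]
    return T[:3,3],T[:3,:3]@np.array([p[0],-p[1],-1.])
def onz(n,uv,z):
    o,d=ray(n,uv);return o+d*(z-o[2])/d[2]
def two(a,b):
    (o1,d1),(o2,d2)=ray("scene",a),ray("top",b)
    s=np.linalg.lstsq(np.c_[d1,-d2],o2-o1,rcond=None)[0]
    p,q=o1+s[0]*d1,o2+s[1]*d2;return (p+q)/2,np.linalg.norm(p-q)
def px(n,P):
    K,D,T=_m(n);c=np.linalg.inv(T)@np.r_[P,1.]
    return cv2.projectPoints(np.array([[c[0],-c[1],-c[2]]]),np.zeros(3),np.zeros(3),K,D)[0][0,0]
E
python3 - <<'E'
import cv2,numpy as np
s,t=cv2.imread("pics/scene0.png"),cv2.imread("pics/top0.png")
def c(i,x,y,w,h,k=5):return cv2.resize(i[y:y+h,x:x+w],(400,300),interpolation=cv2.INTER_CUBIC)
# each crop 80x60 ->x5 ; fixture 120x90 -> x3.33
a=np.hstack([c(t,240,160,80,60),c(s,300,205,100,75)])
b=np.hstack([c(t,372,130,80,60*1+0) if 0 else c(t,364,128,128,96),c(s,165,135,120,90)])
cv2.imwrite("pics/crops.png",np.vstack([a,b]))
E
```

```text
(no output)
```

View pics/crops.png

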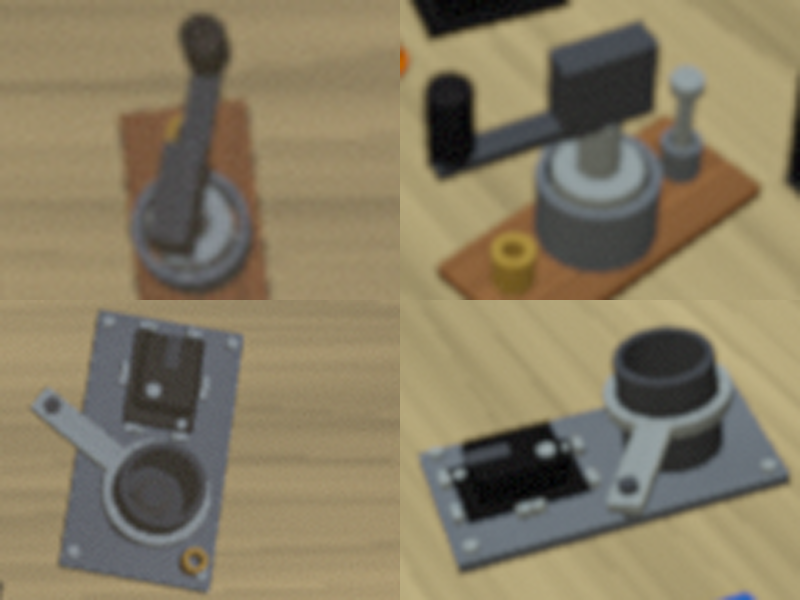

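Crops: the stand tube ring centre is at top ≈(278,205). The knob top is at top ≈(281,167.6) and scene (312.5,226). The block top is centred at scene ≈(351,217). The fixture tube mouth is at top ≈(414,187) and scene (244.5,153.6), and the arm end bolt at top (380.6,161.6). Next I'll compute positions from these.

```bash
python3 - <<'E'
from h import *
np.set_printoptions(precision=4,suppress=True)
c1=lambda x,y:(240+x/5-.4,160+y/5-.4)
s1=lambda x,y:(300+(x-400)/4-.4,205+y/4-.4)
c2=lambda x,y:(364+x/3.125-.4,128+(y-300)/3.125-.4)
s2=lambda x,y:(165+(x-400)/3.333-.4,135+(y-300)/3.333-.4)
P=lambda l,p:print(l,p)
P("stand top",onz("top",c1(191,227),.05)); 
P("stand scene mouth",onz("scene",s1(598,168),.05))
P("knob top",onz("top",c1(205,36),.138)); P("knob sc",onz("scene",s1(450,85),.138)); P("knob two",two(s1(450,85),c1(205,36)))
for q in [(550,50),(645,22),(657,45),(560,78)]: P("blk",onz("scene",s1(*q),.132))
P("blkc",onz("scene",s1(603,49),.132))
P("foot wood",[onz("top",c1(*q),.01) for q in [(120,115),(245,102)]])
P("tube top",onz("top",c2(157,485),.09));P("tube sc",onz("scene",s2(665,362),.09));P("tube two",two(s2(665,362),c2(157,485)))
P("keep top",onz("top",c2(52,405),.06));P("keep sc",onz("scene",s2(628,485),.06))
pc=[onz("top",c2(*q),.012) for q in [(100,312),(243,335),(208,590),(60,565)]]
P("plate",pc)
u=(pc[0]+pc[1]-pc[2]-pc[3])/2;print("len",np.linalg.norm(u),"dir deg",np.degrees(np.arctan2(u[1],u[0])))
E
```

```text
stand top [0.5232 0.1713 0.05  ]
stand scene mouth [0.5215 0.1717 0.05  ]
knob top [0.6003 0.1575 0.138 ]
knob sc [0.5992 0.1603 0.138 ]
knob two (array([0.5995, 0.1584, 0.1371]), np.float64(0.0026263723609280683))
blk [0.5452 0.1619 0.132 ]
blk [0.4977 0.1716 0.132 ]
blk [0.5031 0.1872 0.132 ]
blk [0.5526 0.1795 0.132 ]
blkc [0.5249 0.1752 0.132 ]
foot wood [array([0.5935, 0.2139, 0.01  ]), array([0.6001, 0.1463, 0.01  ])]
tube top [ 0.5587 -0.1746  0.09  ]
tube sc [ 0.5619 -0.1697  0.09  ]
tube two (array([ 0.5595, -0.1753,  0.0858]), np.float64(0.00043935122947117756))
keep top [ 0.6356 -0.0966  0.06  ]
keep sc [ 0.63   -0.1003  0.06  ]
plate [array([ 0.7354, -0.149 ,  0.012 ]), array([ 0.713 , -0.2744,  0.012 ]), array([ 0.4855, -0.2296,  0.012 ]), array([ 0.5083, -0.1047,  0.012 ])]
len 0.23160678914482105 dir deg -11.08195232700807
```

```bash
cat >> h.py <<'E'
from scipy.spatial.transform import Rotation as R
def go(P,yaw=None):
    """tool-frame shift and turn (fractions) from measured pose to TCP P, tool-y along yaw deg (mod 180), tool straight down"""
    o=ctrl.get_obs();q=o["eef_rot"];r=R.from_quat(np.r_[q[1:],q[0]]);M=r.as_matrix()
    cur=np.degrees(np.arctan2(M[1,1],M[0,1]))
    print("t",o["time_s"],"pos",np.round(o["eef_pos"],4),"yaw_y",round(cur,2),"tilt",np.round(M[2,:2],4),"q",np.round(o["q"],2),"F",np.round(o["wrist_force"],1),"T",np.round(o["torque"],2),"open",round(o["opening"],3),"g",round(o["grasp_force"],1))
    print("shift/300",np.round(M.T@(np.array(P)-o["eef_pos"])/.3,4),"turn z/180", None if yaw is None else round(-(((yaw-cur)+90)%180-90)/180,4))
E
python3 -c "
from h import *
go([.523,.1725,.2415],80)"
```

```text
t 0.1 pos [0.1591 0.5521 0.2415] yaw_y 73.91 tilt [ 0.0003 -0.0016] q [ 1.08  0.18  1.61 -0.    1.35 -0.21] F [ 0.2 -0.2 -0.5] T [-0.04 -0.02  0.01] open 0.996 g 0.0
shift/300 [-1.5161e+00 -8.7940e-01  8.0000e-04] turn z/180 -0.0338
```

```bash
python3 -m handwheel '[[0,0,0,-0.05,-0.03,0,1],[0,0,0,-0.11,-0.064,0,1],[0,0,0,-0.11,-0.064,0,1],[0,0,0,-0.11,-0.064,0,1],[0,0,0,-0.11,-0.064,0,1],[0,0,0,-0.11,-0.064,0,1],[0,0,0,-0.11,-0.064,0,1],[0,0,0,-0.11,-0.064,0,1]]'; python3 -m handwheel '[[0,0,0,-0.11,-0.064,0,1],[0,0,0,-0.11,-0.064,0,1],[0,0,0,-0.11,-0.064,0,1],[0,0,0,-0.11,-0.064,0,1],[0,0,0,-0.11,-0.064,0,1],[0,0,0,-0.11,-0.064,0,1],[0,0,0,-0.1,-0.055,0,1],[0,0,-0.034,0,0,0,1]]';  python3 -c "
from h import *
go([.523,.1725,.2415],80)"
```

```text
time_s: 0.9
eef_pos: [0.3569, 0.3444, 0.2422]
eef_rot: [0.0, 0.14, 0.99, -0.0]
wrist_force: [1.4, -0.1, 0.0]
opening: 1.004
grasp_force: 0.0
time_s: 1.7
eef_pos: [0.5408, 0.1525, 0.242]
eef_rot: [0.0, 0.088, 0.996, -0.001]
wrist_force: [-0.4, -0.1, 0.1]
opening: 1.0
grasp_force: 0.0
t 1.7 pos [0.5408 0.1525 0.242 ] yaw_y 79.85 tilt [-0.0009 -0.0013] q [ 0.06  0.15  1.64 -0.    1.35 -1.33] F [-0.4 -0.1  0.1] T [-0.    0.   -0.03] open 1.0 g 0.0
shift/300 [0.0703 0.0551 0.0015] turn z/180 -0.0008
```

```bash
python3 -m handwheel '[[0,0,0,0.04,0.03,0,1],[0,0,0,0.03,0.025,0,1],[0,0,0,0,0,0.1,1],[0,0,0,0,0,0.1,1],[0,0,0,0,0,0.08,1],[0,0,0,0,0,0,1],[0,0,0,0,0,0,1],[0,0,0,0,0,0,1]]';  python3 - <<'E'
from h import *
go([.523,.1725,.110],80)
a=ctrl.camera("scene")[185:260,295:395];b=ctrl.camera("top")[150:225,235:335]
cv2.imwrite("pics/c1.png",np.hstack([cv2.resize(i,(400,300),interpolation=2) for i in(b,a)]))
E
```

```text
time_s: 2.5
eef_pos: [0.5214, 0.1774, 0.1602]
eef_rot: [0.001, 0.087, 0.996, 0.0]
wrist_force: [-0.3, 0.3, 0.3]
opening: 1.001
grasp_force: 0.0
t 2.5 pos [0.5214 0.1774 0.1602] yaw_y 80.06 tilt [-0.0027  0.0008] q [ 0.11  0.21  1.74  0.    1.18 -1.28] F [-0.3  0.3  0.3] T [ 0.03  0.01 -0.  ] open 1.001 g 0.0
shift/300 [-0.0076 -0.0152  0.1672] turn z/180 0.0003
```

View pics/c1.png

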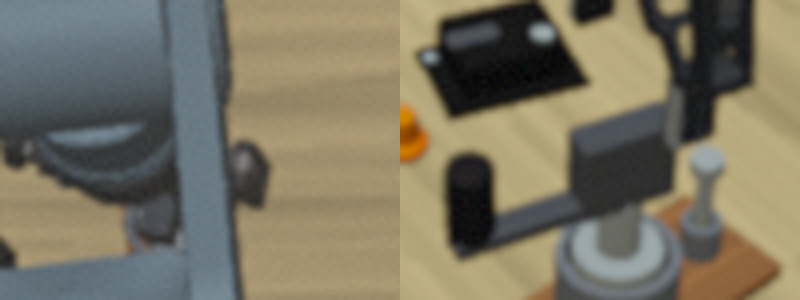

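The scene crop shows a fingertip at about scene (367,215), right of the block; the top view is hidden by the arm. I'll check whether that matches the expected projection.

```bash
python3 - <<'E'
from h import *
T=np.array([.5214,.1774,.1602])
y=np.array([.173,.985,0])
for k in(-.0425,0,.0425):
  for dz in (0.013-.011,-.011,.1): print(k,dz,px("scene",T+k*y+[0,0,dz]))
print(px("scene",[.523,.1725,.132]),ctrl.get_obs()["eef_pos"])
a=ctrl.camera("scene")[60:300,230:550]
cv2.imwrite("pics/c2.png",cv2.resize(a,(800,600),interpolation=2))
E
```

```text
-0.0425 0.002 [342.52684846 190.60887647]
-0.0425 -0.011 [342.33440397 196.01244599]
-0.0425 0.1 [344.10700027 146.56531339]
0 0.002 [353.30533793 204.2430872 ]
0 -0.011 [353.01039297 209.69834377]
0 0.1 [355.73140342 159.67821916]
0.0425 0.002 [364.81619288 218.79843507]
0.0425 -0.011 [364.4056914  224.30173968]
0.0425 0.1 [368.20017045 173.73290045]
[350.29274453 215.62814782] [0.52166094 0.17707755 0.16012235]
```

View pics/c2.png

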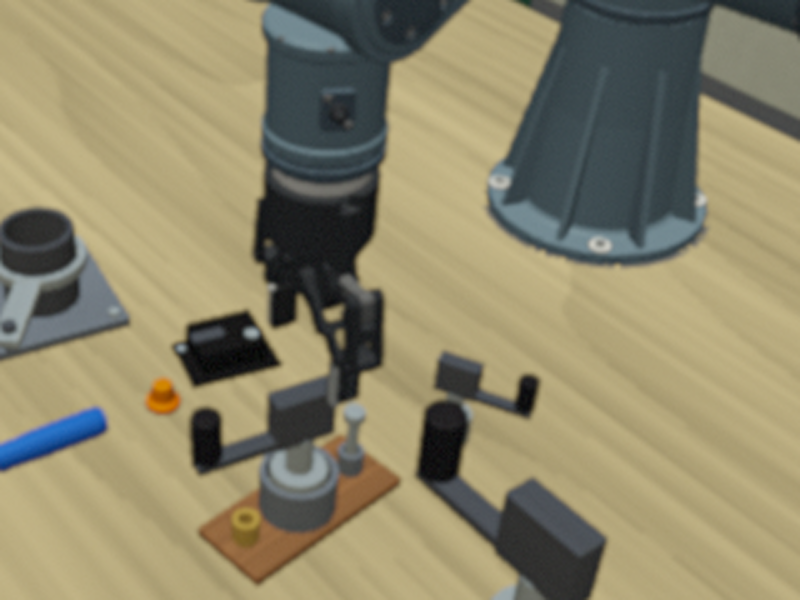

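The pose is consistent with the projection: the near fingertip is at crop (345,398), which is scene ≈(368,219). Descending and closing.

```bash
python3 -m handwheel '[[0,0,0,-0.007,-0.015,0,1],[0,0,0,0,0,0.06,1],[0,0,0,0,0,0.06,1],[0,0,0,0,0,0.05,1],[0,0,0,0,0,0,0.4],[0,0,0,0,0,0,0.4],[0,0,0,0,0,0,0.3],[0,0,0,0,0,0,0.3]]'; python3 -m handwheel '[[0,0,0,0,0,0,0],[0,0,0,0,0,0,0],[0,0,0,0,0,0,0],[0,0,0,0,0,0,0],[0,0,0,0,0,0,0],[0,0,0,0,0,0,0],[0,0,0,0,0,0,0],[0,0,0,0,0,0,0]]';python3 -c "
from h import *
go([.523,.1725,.110],80)"
```

```text
time_s: 3.45
eef_pos: [0.5227, 0.172, 0.1083]
eef_rot: [0.001, 0.087, 0.996, 0.0]
wrist_force: [-0.3, 0.5, 0.2]
opening: 0.333
grasp_force: 0.0
time_s: 4.25
eef_pos: [0.5227, 0.1721, 0.1082]
eef_rot: [0.001, 0.087, 0.996, 0.0]
wrist_force: [-0.6, 1.6, 6.2]
opening: 0.222
grasp_force: 59.4
t 4.25 pos [0.5227 0.1721 0.1082] yaw_y 80.04 tilt [-0.0016  0.0006] q [ 0.1   0.29  1.78  0.    1.08 -1.29] F [-0.6  1.6  6.2] T [0.11 0.15 0.03] open 0.222 g 59.4
shift/300 [-0.0008  0.0014 -0.0058] turn z/180 0.0002
```

```bash
python3 -m handwheel '[[0,0,0,0,0,-0.02,0],[0,0,0,0,0,-0.05,0],[0,0,0,0,0,-0.07,0],[0,0,0,0,0,-0.07,0],[0,0,0,0,0,-0.07,0],[0,0,0,0,0,-0.07,0],[0,0,0,0,0,-0.05,0],[0,0,0,0,0,0,0]]';python3 -c "
from h import *
go([.5595,-.173,.228],80)"
```

```text
time_s: 5.05
eef_pos: [0.5231, 0.172, 0.2299]
eef_rot: [0.002, 0.087, 0.996, 0.0]
wrist_force: [1.1, 0.3, -5.8]
opening: 0.223
grasp_force: 59.8
t 5.05 pos [0.5231 0.172  0.2299] yaw_y 80.03 tilt [-0.0039  0.0011] q [ 0.1   0.14  1.68 -0.    1.32 -1.29] F [ 1.1  0.3 -5.8] T [0.01 0.02 0.05] open 0.223 g 59.8
shift/300 [-0.3185 -1.1118  0.0065] turn z/180 0.0002
```

```bash
python3 -m handwheel '[[0,0,0,-0.01,-0.04,0,0],[0,0,0,-0.03,-0.11,0,0],[0,0,0,-0.035,-0.12,0,0],[0,0,0,-0.035,-0.12,0,0],[0,0,0,-0.035,-0.12,0,0],[0,0,0,-0.035,-0.12,0,0],[0,0,0,-0.035,-0.12,0,0],[0,0,0,-0.035,-0.12,0,0]]';python3 -m handwheel '[[0,0,0,-0.035,-0.12,0,0],[0,0,0,-0.024,-0.08,0,0],[0,0,0,-0.01,-0.042,0,0],[0,0,0,0,0,0,0],[0,0,0,0,0,0,0],[0,0,0,0,0,0,0],[0,0,0,0,0,0,0],[0,0,0,0,0,0,0]]';python3 - <<'E'
from h import *
go([.5595,-.173,.228],80)
a=ctrl.camera("scene")[70:220,150:350];b=ctrl.camera("top")[115:265,320:520]
print(px("scene",ctrl.get_obs()["eef_pos"]),px("top",ctrl.get_obs()["eef_pos"]))
cv2.imwrite("pics/c3.png",np.vstack([cv2.resize(i,(400,300),interpolation=2) for i in(b,a)]).reshape(600,400,3))
cv2.imwrite("pics/c3s.png",cv2.resize(a,(800,600),interpolation=2))
E
```

```text
time_s: 5.85
eef_pos: [0.5493, -0.1001, 0.2254]
eef_rot: [-0.002, 0.087, 0.996, 0.0]
wrist_force: [1.0, -0.4, -5.8]
opening: 0.223
grasp_force: 60.0
time_s: 6.65
eef_pos: [0.5586, -0.1722, 0.2274]
eef_rot: [0.0, 0.086, 0.996, 0.0]
wrist_force: [0.3, -0.8, -5.2]
opening: 0.222
grasp_force: 60.1
t 6.65 pos [ 0.5586 -0.1722  0.2274] yaw_y 80.11 tilt [-0.0001  0.    ] q [-0.5   0.21  1.6   0.    1.33 -1.9 ] F [ 0.3 -0.8 -5.2] T [-0.    0.04  0.  ] open 0.222 g 60.1
shift/300 [-0.0034 -0.002  -0.002 ] turn z/180 0.0006
[238.46691163  98.30006937] [425.12280735 172.28053705]
```

View pics/c3s.png

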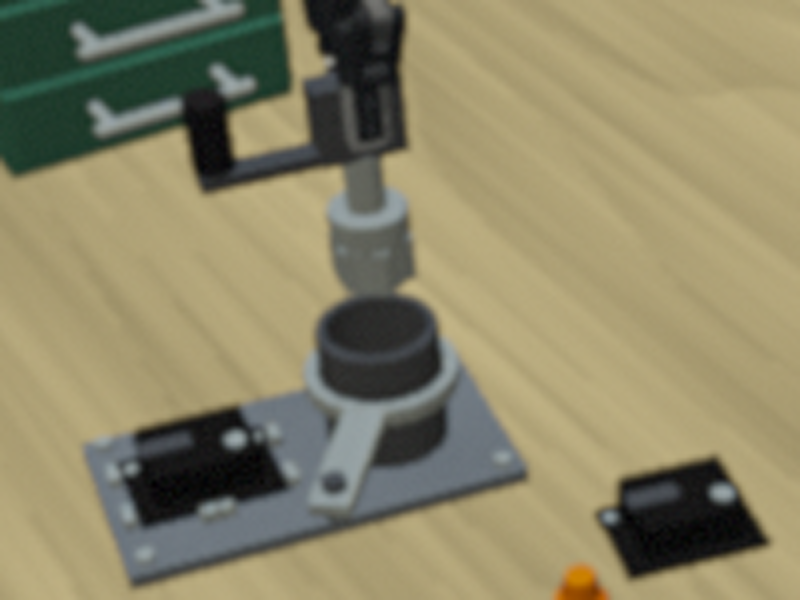

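The crank hangs upright above the tube. The collar top ellipse centre is at crop ≈(368,207), which is scene (241.6,121.4). The tube mouth centre is at crop ≈(379,328), which is scene (244.4,151.6). I'll work out the offset, measuring the tube ellipse properly.

```bash
python3 - <<'E'
from h import *
f=lambda x,y:(150+x/4-.4,70+y/4-.4)
print("collar",onz("scene",f(368,207),.173)); print("collar exp px",(px("scene",[.5586,-.1722,.173])+.4-[150,70])*4)
print("shank",(px("scene",[.5586,-.1722,.19])+.4-[150,70])*4, "rim",(px("scene",[.5586,-.1722,.129])+.4-[150,70])*4)
# tube: dark mouth mask in initial pictures -> ellipse fits
for n,c,ce in(("scene",(.559,-.173),(244,153)),("top",(.559,-.173),(414,187))):
    pts=[]
    for P in np.linspace(0,2*np.pi,13)[:-1]:
        pts.append(px(n,[c[0]+.036*np.cos(P),c[1]+.036*np.sin(P),.09]))
    im=cv2.imread(f"pics/{n}0.png");pts=np.array(pts);
    k=8;x0,y0=np.int32(pts.mean(0))-[25,22]
    z=cv2.resize(im[y0:y0+45,x0:x0+50],None,fx=k,fy=k,interpolation=2)
    for p in pts: cv2.circle(z,tuple(np.int32((p-[x0,y0]+.5)*k)),2,(0,0,255),-1)
    for p in [px(n,[c[0]+.029*np.cos(P),c[1]+.029*np.sin(P),.09]) for P in np.linspace(0,6.28,13)]: cv2.circle(z,tuple(np.int32((p-[x0,y0]+.5)*k)),2,(0,255,0),-1)
    cv2.imwrite(f"pics/ov_{n}.png",z)
cv2.imwrite("pics/ov.png",np.hstack([cv2.imread("pics/ov_scene.png"),cv2.imread("pics/ov_top.png")]))
E
```

```text
collar [ 0.55904601 -0.16949249  0.173     ]
collar exp px [366.34604113 204.58258327]
shank [363.14579699 177.27954829] rim [374.31795735 272.75997872]
```

View pics/ov.png

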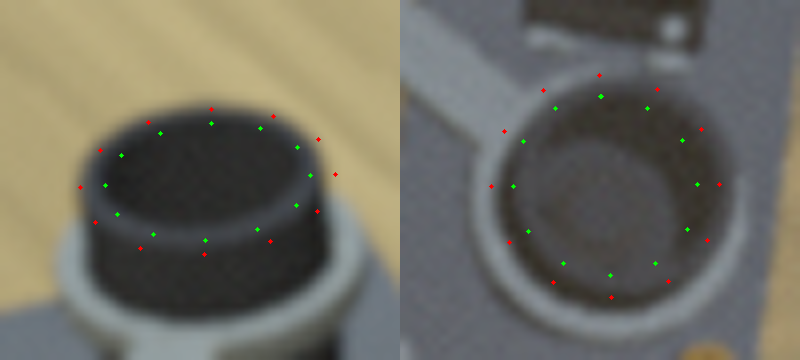

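In the overlay the real mouth lies slightly off the guess: about (−0.6,−1.1) px in the scene view and about +2 px right in the top view. So the tube sits farther in −y, near −0.178. I'll fit the collar's outer edge (90 mm, z=62 mm) and the mouth's outer edge along radial rays.

```bash
python3 - <<'E'
from h import *
from scipy.optimize import least_squares
def edges(n,c,z,r0,r1,sign,skip):
    g=cv2.cvtColor(cv2.imread(f"pics/{n}0.png"),6).astype(np.float32);out=[]
    rs=np.arange(r0,r1,.0005)
    for a in np.radians(np.arange(0,360,8)):
        if any(abs((np.degrees(a)-s+180)%360-180)<w for s,w in skip): continue
        uv=np.array([px(n,[c[0]+r*np.cos(a),c[1]+r*np.sin(a),z]) for r in rs],np.float32)
        v=cv2.remap(g,uv[:,0],uv[:,1],cv2.INTER_CUBIC).ravel()
        d=sign*np.gradient(cv2.GaussianBlur(v[None],(0,0),2).ravel());i=d.argmax()
        if d[i]>1 and 0<i<len(d)-1: out.append((c[0]+rs[i]*np.cos(a),c[1]+rs[i]*np.sin(a)))
    return np.array(out)
def fit(p):
    s=least_squares(lambda x:np.hypot(p[:,0]-x[0],p[:,1]-x[1])-x[2],[*p.mean(0),.04],loss="soft_l1",f_scale=.001)
    return np.round(s.x,4),len(p),round(np.median(abs(s.fun)),5)
c=(.559,-.177)
print("top collar outer",fit(edges("top",c,.062,.036,.056,-1,[(45,30),(-11,25)])))
print("top tube mouth outer (far side)",fit(edges("top",c,.09,.028,.044,1,[(45,25),(135,60)])))
print("scene mouth outer far",fit(edges("scene",c,.09,.028,.044,1,[(50,60)])))
print("scene mouth inner",fit(edges("scene",c,.09,.022,.034,1,[])))
print("scene collar",fit(edges("scene",c,.062,.038,.054,-1,[(45,25),(225,65)])))
E
```

```text
top collar outer (array([ 0.5604, -0.1802,  0.0446]), 26, np.float64(0.00022))
top tube mouth outer (far side) (array([ 0.5579, -0.1776,  0.0368]), 24, np.float64(0.00098))Traceback (most recent call last):
  File "<stdin>", line 19, in <module>
  File "<stdin>", line 8, in edges
  File "h.py", line 15, in px
    K,D,T=_m(n);c=np.linalg.inv(T)@np.r_[P,1.]
          ~~^^^
  File "h.py", line 4, in _m
    m=ctrl.camera_model(n);return np.array(m["camera_matrix"]),np.array(m["dist_coeffs"]),np.array(m["cam_to_world"])
ValueError: time passes only in moves, steps and waits
```

```bash
sed -i 's/^def _m/import functools\n@functools.lru_cache\ndef _m/' h.py; python3 - <<'E'
from h import *
from scipy.optimize import least_squares
def edges(im,n,c,z,r0,r1,sign,skip):
    g=cv2.cvtColor(im,6).astype(np.float32);out=[]
    rs=np.arange(r0,r1,.0005)
    for a in np.radians(np.arange(0,360,8)):
        if any(abs((np.degrees(a)-s+180)%360-180)<w for s,w in skip): continue
        uv=np.array([px(n,[c[0]+r*np.cos(a),c[1]+r*np.sin(a),z]) for r in rs],np.float32)
        v=cv2.remap(g,uv[:,0],uv[:,1],cv2.INTER_CUBIC).ravel()
        d=sign*np.gradient(cv2.GaussianBlur(v[None],(0,0),2).ravel());i=d.argmax()
        if d[i]>1 and 0<i<len(d)-1: out.append((c[0]+rs[i]*np.cos(a),c[1]+rs[i]*np.sin(a)))
    return np.array(out)
def fit(p):
    s=least_squares(lambda x:np.hypot(p[:,0]-x[0],p[:,1]-x[1])-x[2],[*p.mean(0),.04],loss="soft_l1",f_scale=.001)
    return np.round(s.x,4),len(p),round(np.median(abs(s.fun)),5)
c=(.559,-.177);s=cv2.imread("pics/scene0.png");t=cv2.imread("pics/top0.png")
print("scene mouth outer far",fit(edges(s,"scene",c,.09,.028,.044,1,[(50,60)])))
print("scene mouth inner",fit(edges(s,"scene",c,.09,.022,.034,1,[])))
print("scene collar",fit(edges(s,"scene",c,.062,.038,.054,-1,[(45,25),(225,65)])))
# same bias for the stand tube (outer edge unknown r) and stand: crank seen at TCP .5227,.1721
c=(.523,.172)
print("stand mouth top",fit(edges(t,"top",c,.05,.024,.036,1,[(-10,40)])))
print("stand mouth scene",fit(edges(s,"scene",c,.05,.024,.036,1,[(-10,40),(225,60)])))
E
```

```text
scene mouth outer far (array([ 0.5596, -0.1753,  0.0355]), 30, np.float64(0.00087))
scene mouth inner (array([ 0.5576, -0.1799,  0.0295]), 45, np.float64(0.0007))
scene collar (array([ 0.5602, -0.1747,  0.0426]), 15, np.float64(0.0002))
stand mouth top (array([0.5192, 0.1717, 0.0309]), 32, np.float64(0.00126))
stand mouth scene (array([0.5223, 0.1712, 0.0275]), 16, np.float64(0.00026))
```

```bash
python3 -c "
from h import *
go([.5592,-.1775,.228],80)"
```

```text
t 6.75 pos [ 0.5586 -0.1726  0.2275] yaw_y 80.09 tilt [-0.0002 -0.0001] q [-0.5   0.22  1.6   0.    1.33 -1.9 ] F [ 0.1 -0.3 -5.8] T [0.04 0.08 0.04] open 0.226 g 60.1
shift/300 [-0.0048 -0.0157 -0.0018] turn z/180 0.0005
```

```bash
python3 -m handwheel '[[0,0,0,-0.005,-0.016,0,0],[0,0,0,0,0,0.04,0],[0,0,0,0,0,0.05,0],[0,0,0,0,0,0.04,0],[0,0,0,0,0,0.03,0],[0,0,0,0,0,0.02,0],[0,0,0,0,0,0,0],[0,0,0,0,0,0,0]]'; python3 -m handwheel '[[0,0,0,0,0,0.02,0],[0,0,0,0,0,0.02,0],[0,0,0,0,0,0.01,0],[0,0,0,0,0,0,0],[0,0,0,0,0,0,0],[0,0,0,0,0,0,0],[0,0,0,0,0,0,0],[0,0,0,0,0,0,0]]'; python3 -c "
from h import *
go([.5592,-.1775,.142],80)"
```

```text
time_s: 7.55
eef_pos: [0.5594, -0.1783, 0.1735]
eef_rot: [0.0, 0.087, 0.996, -0.0]
wrist_force: [-0.8, 0.4, -5.3]
opening: 0.226
grasp_force: 60.0
time_s: 8.35
eef_pos: [0.5593, -0.1783, 0.1585]
eef_rot: [0.0, 0.087, 0.996, -0.0]
wrist_force: [-0.2, -0.6, -5.5]
opening: 0.227
grasp_force: 60.1
t 8.35 pos [ 0.5593 -0.1783  0.1585] yaw_y 80.03 tilt [-0.0004 -0.0001] q [-0.51  0.29  1.65  0.    1.2  -1.91] F [-0.2 -0.6 -5.5] T [-0.04  0.05  0.  ] open 0.227 g 60.1
shift/300 [0.0007 0.0025 0.055 ] turn z/180 0.0002
```

```bash
python3 -m handwheel '[[0,0,0,0,0,0.01,0],[0,0,0,0,0,0.01,0],[0,0,0,0,0,0.007,0],[0,0,0,0,0,0,0],[0,0,0,0,0,0,0],[0,0,0,0,0,0,0],[0,0,0,0,0,0,0],[0,0,0,0,0,0,0]]'; python3 -m handwheel '[[0,0,0,0,0,0.01,0],[0,0,0,0,0,0.01,0],[0,0,0,0,0,0,0],[0,0,0,0,0,0,0],[0,0,0,0,0,0,0],[0,0,0,0,0,0,0],[0,0,0,0,0,0,0],[0,0,0,0,0,0,0]]'; python3 -c "
from h import *
go([.5592,-.1775,.142],80)"
```

```text
time_s: 9.15
eef_pos: [0.5592, -0.1783, 0.1504]
eef_rot: [0.0, 0.087, 0.996, -0.0]
wrist_force: [-0.0, -0.2, -5.5]
opening: 0.226
grasp_force: 60.1
time_s: 9.95
eef_pos: [0.5592, -0.1782, 0.1443]
eef_rot: [0.0, 0.087, 0.996, -0.0]
wrist_force: [-0.2, 0.3, -5.2]
opening: 0.223
grasp_force: 60.1
t 9.95 pos [ 0.5592 -0.1782  0.1443] yaw_y 80.03 tilt [-0.0002 -0.0001] q [-0.51  0.31  1.66  0.    1.17 -1.91] F [-0.2  0.3 -5.2] T [0.05 0.05 0.05] open 0.223 g 60.1
shift/300 [0.0004 0.0024 0.0077] turn z/180 0.0002
```

```bash
python3 -m handwheel '[[0,0,0,0,0,0.004,0],[0,0,0,0,0,0.004,0],[0,0,0,0,0,0,0],[0,0,0,0,0,0,0],[0,0,0,0,0,0,0],[0,0,0,0,0,0,0],[0,0,0,0,0,0,0],[0,0,0,0,0,0,0]]' | sed -n '2p;4p'; python3 -m handwheel '[[0,0,0,0,0,0.004,0],[0,0,0,0,0,0,0],[0,0,0,0,0,0,0],[0,0,0,0,0,0,0],[0,0,0,0,0,0,0],[0,0,0,0,0,0,0],[0,0,0,0,0,0,0],[0,0,0,0,0,0,0]]'| sed -n '2p;4p'; python3 -c "
from h import *
go([.5592,-.1775,.142],80)"
```

```text
eef_pos: [0.5591, -0.1784, 0.1419]
wrist_force: [-0.6, -1.1, -4.0]
eef_pos: [0.5593, -0.1783, 0.1407]
wrist_force: [-1.2, -2.3, -0.1]
t 11.55 pos [ 0.5593 -0.1783  0.1407] yaw_y 80.03 tilt [-0.0003 -0.0002] q [-0.51  0.32  1.66 -0.    1.17 -1.91] F [-1.2 -2.3 -0.1] T [-0.62  0.43 -0.01] open 0.222 g 60.9
shift/300 [ 0.0007  0.0026 -0.0042] turn z/180 0.0002
```

```bash
for i in 1 ; do python3 -m handwheel '[[0,0,0,0.0006,-0.002,0,0],[0,0,0.01,0,0,0,0],[0,0,0.015,0,0,0,0],[0,0,0.015,0,0,0,0],[0,0,0.015,0,0,0,0],[0,0,0.015,0,0,0,0],[0,0,0.01,0,0,0,0],[0,0,0,0,0,0,0]]'| sed -n '2p;4p';done; python3 -c "
from h import *
go([.5592,-.1775,.142],80)"
```

```text
eef_pos: [0.5592, -0.1788, 0.1407]
wrist_force: [0.1, -1.9, -1.1]
t 12.35 pos [ 0.5592 -0.1788  0.1407] yaw_y 65.61 tilt [-0.0008  0.0003] q [-0.51  0.32  1.66  0.    1.16 -1.66] F [ 0.1 -1.9 -1.1] T [-0.5   0.16 -0.  ] open 0.226 g 60.8
shift/300 [ 0.0018  0.004  -0.0042] turn z/180 -0.0799
```

Rotated 14.4° and still on top of the hex. I'll nudge in −y and keep turning.

```bash
python3 -m handwheel '[[0,0,0.015,0,-0.001,0,0],[0,0,0.015,0,-0.001,0,0],[0,0,0.015,0,0,0,0],[0,0,0.015,0,0,0,0],[0,0,0.015,0,0,0,0],[0,0,0.01,0,0,0,0],[0,0,0,0,0,0,0],[0,0,0,0,0,0,0]]'| sed -n '2p;4p'; python3 -c "
from h import *
go([.5592,-.1775,.142],80)"
```

```text
eef_pos: [0.5589, -0.179, 0.1407]
wrist_force: [0.8, 0.1, 0.4]
t 13.15 pos [ 0.5589 -0.179   0.1407] yaw_y 50.41 tilt [-0.0002  0.0008] q [-0.51  0.31  1.66  0.    1.17 -1.39] F [0.8 0.1 0.4] T [-0.01 -0.02  0.01] open 0.227 g 60.9
shift/300 [ 0.0024  0.0046 -0.0044] turn z/180 -0.1644
```

```bash
python3 -m handwheel '[[0,0,0.015,0,0,0,0],[0,0,0.015,0,0,0,0],[0,0,0.015,0,0,0,0],[0,0,0.015,0,0,0,0],[0,0,0.015,0,0,0,0],[0,0,0.01,0,0,0,0],[0,0,0,0,0,0,0],[0,0,0,0,0,0,0]]'| sed -n '2p;4p'; python3 -c "
from h import *
go([.5592,-.1775,.142],80)"
```

```text
eef_pos: [0.5587, -0.1791, 0.1406]
wrist_force: [0.7, 1.2, 0.7]
t 13.95 pos [ 0.5587 -0.1791  0.1406] yaw_y 35.11 tilt [0.0002 0.0005] q [-0.51  0.31  1.66  0.    1.17 -1.13] F [0.7 1.2 0.7] T [ 0.09 -0.01  0.02] open 0.228 g 60.9
shift/300 [ 0.0035  0.0043 -0.0046] turn z/180 -0.2494
```

```bash
python3 -m handwheel '[[0,0,0.015,0,0.0007,0,0],[0,0,0.015,0,0,0,0],[0,0,0.015,0,0,0,0],[0,0,0.015,0,0,0,0],[0,0,0.015,0,0,0,0],[0,0,0.01,0,0,0,0],[0,0,0,0,0,0,0],[0,0,0,0,0,0,0]]'| sed -n '2p;4p'; python3 -c "
from h import *
go([.5592,-.1775,.142],80)"
```

```text
eef_pos: [0.5588, -0.1791, 0.1406]
wrist_force: [-0.2, 0.8, -0.0]
t 14.75 pos [ 0.5588 -0.1791  0.1406] yaw_y 19.82 tilt [ 0.0003 -0.    ] q [-0.51  0.32  1.66  0.    1.17 -0.86] F [-0.2  0.8 -0. ] T [ 0.1   0.06 -0.03] open 0.22 g 60.9
shift/300 [ 0.0044  0.0032 -0.0048] turn z/180 -0.3344
```

```bash
python3 -m handwheel '[[0,0,0.01,0,0,0,0],[0,0,0.01,0,0,0,0],[0,0,0.01,0,0,0,0],[0,0,0.01,0,0,0,0],[0,0,0.01,0,0,0,0],[0,0,0.01,0,0,0,0],[0,0,0.01,0,0,0,0],[0,0,0,0,0,0,0]]'| sed -n '2p;4p';python3 -m handwheel '[[0,0,0.01,0,0,0,0],[0,0,0.01,0,0,0,0],[0,0,0.01,0,0,0,0],[0,0,0.01,0,0,0,0],[0,0,0.01,0,0,0,0],[0,0,0.01,0,0,0,0],[0,0,0.01,0,0,0,0],[0,0,0,0,0,0,0]]'| sed -n '2p;4p'; python3 -c "
from h import *
go([.5592,-.1775,.142],80)"
```

```text
eef_pos: [0.5584, -0.1787, 0.1396]
wrist_force: [1.7, 0.4, -5.3]
eef_pos: [0.5589, -0.1787, 0.14]
wrist_force: [3.1, 1.7, -6.4]
t 16.35 pos [ 0.5589 -0.1787  0.14  ] yaw_y -5.4 tilt [0.0009 0.    ] q [-0.51  0.32  1.66  0.    1.16 -0.42] F [ 3.1  1.7 -6.4] T [ 0.37 -0.74  0.11] open 0.226 g 59.9
shift/300 [ 0.004   0.0007 -0.0067] turn z/180 -0.4744
```

The force is back to hanging weight, so the hex has sprung up into the socket. I'll relieve the side force and lower.

```bash
python3 -m handwheel '[[0,0,0,0.001,0.0017,0,0],[0,0,0,0,0,0.007,0],[0,0,0,0,0,0.007,0],[0,0,0,0,0,0.007,0],[0,0,0,0,0,0,0],[0,0,0,0,0,0,0],[0,0,0,0,0,0,0],[0,0,0,0,0,0,0]]'| sed -n '2p;4p'; python3 -c "
from h import *
go([.5592,-.1775,.1282],80)"
```

```text
eef_pos: [0.5594, -0.1789, 0.1346]
wrist_force: [-1.1, 3.0, 3.5]
t 17.15 pos [ 0.5594 -0.1789  0.1346] yaw_y -5.46 tilt [-0.      0.0002] q [-0.51  0.32  1.66  0.    1.15 -0.42] F [-1.1  3.   3.5] T [0.92 0.33 0.15] open 0.22 g 61.5
shift/300 [ 0.0047 -0.0011  0.0213] turn z/180 -0.4748
```

```bash
python3 -m handwheel '[[0,0,0,0,0,-0.003,0],[0,0,-0.008,0.002,-0.0005,0,0],[0,0,-0.008,0,0,0,0],[0,0,0,0,0,0,0],[0,0,0,0,0,0,0],[0,0,0,0,0,0,0],[0,0,0,0,0,0,0],[0,0,0,0,0,0,0]]'| sed -n '2p;4p'; python3 -c "
from h import *
go([.5592,-.1775,.1282],80)"
```

```text
eef_pos: [0.559, -0.1784, 0.135]
wrist_force: [0.6, -0.4, -6.2]
t 17.95 pos [ 0.559  -0.1784  0.135 ] yaw_y -2.6 tilt [ 0.     -0.0005] q [-0.51  0.32  1.66 -0.    1.16 -0.47] F [ 0.6 -0.4 -6.2] T [ 0.1  -0.15  0.02] open 0.227 g 60.1
shift/300 [0.0029 0.0005 0.0226] turn z/180 -0.4589
```

Everything is relaxed now and the socket is partly on. Lowering in small steps.

```bash
python3 -m handwheel '[[0,0,0,0,0,0.004,0],[0,0,0,0,0,0.004,0],[0,0,0,0,0,0.004,0],[0,0,0,0,0,0,0],[0,0,0,0,0,0,0],[0,0,0,0,0,0,0],[0,0,0,0,0,0,0],[0,0,0,0,0,0,0]]'| sed -n '2p;4p'; python3 -c "
from h import *
go([.5592,-.1775,.1282],80)"
```

```text
eef_pos: [0.5592, -0.1783, 0.1316]
wrist_force: [0.5, 0.5, -5.8]
t 18.75 pos [ 0.5592 -0.1783  0.1316] yaw_y -2.59 tilt [-0.  0.] q [-0.51  0.33  1.67 -0.    1.15 -0.47] F [ 0.5  0.5 -5.8] T [ 0.04  0.02 -0.03] open 0.226 g 60.2
shift/300 [ 0.0028 -0.0003  0.0115] turn z/180 -0.4588
```

```bash
python3 -m handwheel '[[0,0,0,0,0,0.004,0],[0,0,0,0,0,0.004,0],[0,0,0,0,0,0,0],[0,0,0,0,0,0,0],[0,0,0,0,0,0,0],[0,0,0,0,0,0,0],[0,0,0,0,0,0,0],[0,0,0,0,0,0,0]]'| sed -n '2p;4p'; python3 -m handwheel '[[0,0,0,0,0,0.003,0],[0,0,0,0,0,0,0],[0,0,0,0,0,0,0],[0,0,0,0,0,0,0],[0,0,0,0,0,0,0],[0,0,0,0,0,0,0],[0,0,0,0,0,0,0],[0,0,0,0,0,0,0]]'| sed -n '2p;4p'; python3 -c "
from h import *
go([.5592,-.1775,.1282],80)"
```

```text
eef_pos: [0.5592, -0.1783, 0.1292]
wrist_force: [-0.2, 0.4, -5.9]
eef_pos: [0.5593, -0.1784, 0.1283]
wrist_force: [0.3, -0.5, -6.0]
t 20.35 pos [ 0.5593 -0.1784  0.1283] yaw_y -2.59 tilt [-0.      0.0002] q [-0.51  0.33  1.67  0.    1.14 -0.47] F [ 0.3 -0.5 -6. ] T [ 0.06 -0.1   0.  ] open 0.222 g 60.2
shift/300 [ 0.0028 -0.0004  0.0005] turn z/180 -0.4588
```

```bash
for k in 1; do python3 -m handwheel '[[0,0,0,0,0,0.0015,0],[0,0,0,0,0,0,0],[0,0,0,0,0,0,0],[0,0,0,0,0,0,0],[0,0,0,0,0,0.0015,0],[0,0,0,0,0,0,0],[0,0,0,0,0,0,0],[0,0,0,0,0,0,0]]'| sed -n '2p;4p'; done
```

```text
eef_pos: [0.5595, -0.1785, 0.1283]
wrist_force: [-2.2, 0.9, 4.8]
```

Rim is on the floor at TCP z 0.1283, which is home. I'll ease off and wind about 50° clockwise; the arm has about 56° to go, plus any free play.

```bash
python3 -m handwheel '[[0,0,0,0,0,-0.002,0],[0,0,0.02,0,0,0,0],[0,0,0.025,0,0,0,0],[0,0,0.025,0,0,0,0],[0,0,0.025,0,0,0,0],[0,0,0.025,0,0,0,0],[0,0,0.02,0,0,0,0],[0,0,0,0,0,0,0]]'| sed -n '2p;4p';python3 -c "
from h import *
go([.5592,-.1775,.1282],80)";  python3 -m handwheel '[[0,0,0.02,0,0,0,0],[0,0,0.025,0,0,0,0],[0,0,0.025,0,0,0,0],[0,0,0.025,0,0,0,0],[0,0,0.025,0,0,0,0],[0,0,0.02,0,0,0,0],[0,0,0,0,0,0,0],[0,0,0,0,0,0,0]]'| sed -n '2p;4p'; python3 - <<'E'
from h import *
go([.5592,-.1775,.1282],80)
a=ctrl.camera("scene")[110:230,150:310]
cv2.imwrite("pics/c5.png",cv2.resize(a,(800,600),interpolation=2))
E
```

```text
eef_pos: [0.5598, -0.1785, 0.1283]
wrist_force: [0.6, 1.2, 2.1]
t 21.95 pos [ 0.5598 -0.1785  0.1283] yaw_y -27.81 tilt [0.0002 0.0013] q [-0.51  0.33  1.67  0.    1.14 -0.03] F [0.6 1.2 2.1] T [ 0.19 -0.02 -0.01] open 0.225 g 61.1
shift/300 [ 0.002  -0.0031  0.0004] turn z/180 0.401
eef_pos: [0.56, -0.1787, 0.1284]
wrist_force: [2.5, -0.8, 0.1]
t 22.75 pos [ 0.56   -0.1787  0.1284] yaw_y -52.85 tilt [0.0011 0.0018] q [-0.51  0.33  1.67  0.    1.14  0.41] F [ 2.5 -0.8  0.1] T [ 0.   -0.57  0.16] open 0.228 g 60.9
shift/300 [ 0.0002 -0.0047  0.0005] turn z/180 0.262
```

View pics/c5.png

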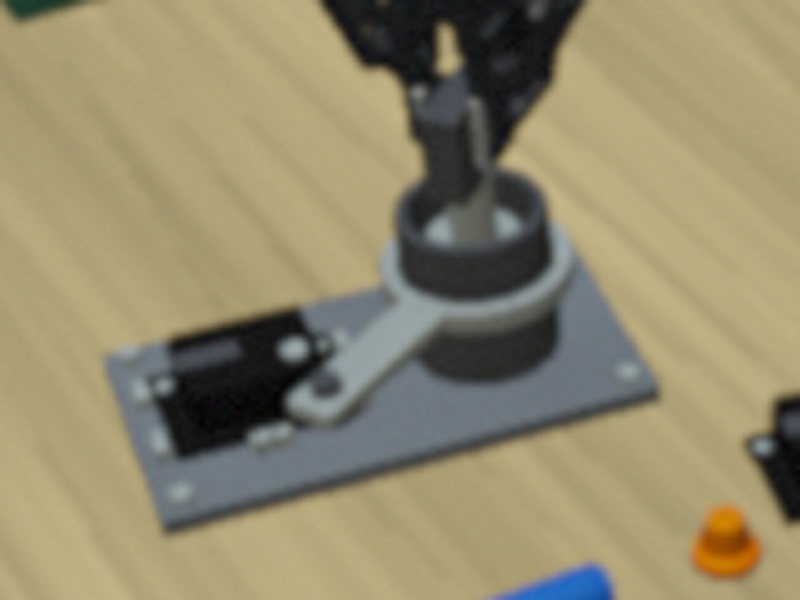

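The picture shows the arm now near the latch corner: bolt at crop (325,383), which is scene (214.6,186.2). The crank stands in the tube with its collar inside.

```bash
python3 - <<'E'
from h import *
b=onz("scene",(214.6,186.2),.06);b0=onz("scene",(233.0,190.1),.06)
c=np.array([.5598,-.1765])
for p in(b0,b): print(p,np.hypot(*(p[:2]-c)),np.degrees(np.arctan2(*(p[:2]-c)[::-1])))
E
```

```text
[ 0.63000993 -0.10037094  0.06      ] 0.10356190580678723 47.3162423901
[ 0.65666679 -0.13549562  0.06      ] 0.1051880930977725 22.9432758091485
```

About 33° remain to the stop. Winding 27°, then feeling for the stop in small steps.

```bash
python3 -m handwheel '[[0,0,0.02,0,0,0,0],[0,0,0.025,0,0,0,0],[0,0,0.025,0,0,0,0],[0,0,0.025,0,0,0,0],[0,0,0.025,0,0,0,0],[0,0,0.02,0,0,0,0],[0,0,0.01,0,0,0,0],[0,0,0,0,0,0,0]]'| sed -n '2p;4p'; python3 -c "
from h import *
go([.5592,-.1775,.1282],80)"
```

```text
eef_pos: [0.5601, -0.179, 0.1284]
wrist_force: [4.4, -1.4, -0.3]
t 23.6 pos [ 0.5601 -0.179   0.1284] yaw_y -79.91 tilt [0.0018 0.0018] q [-0.51  0.33  1.67 -0.    1.14  0.88] F [ 4.4 -1.4 -0.3] T [-0.44 -1.01  0.21] open 0.231 g 60.8
shift/300 [-0.002  -0.0054  0.0007] turn z/180 0.1116
```

```bash
python3 -m handwheel '[[0,0,0.005,0.002,0.001,0,0],[0,0,0.005,0,0,0,0],[0,0,0.005,0,0,0,0],[0,0,0.005,0,0,0,0],[0,0,0,0,0,0,0],[0,0,0,0,0,0,0],[0,0,0,0,0,0,0],[0,0,0,0,0,0,0]]'| sed -n '2p;4p'; python3 -c "
from h import *
go([.5592,-.1775,.1282],80)"
```

```text
eef_pos: [0.5602, -0.179, 0.1284]
wrist_force: [3.2, -5.0, 1.6]
t 24.4 pos [ 0.5602 -0.179   0.1284] yaw_y -83.61 tilt [0.0009 0.001 ] q [-0.51  0.33  1.67 -0.    1.14  0.95] F [ 3.2 -5.   1.6] T [-0.82 -0.87  0.25] open 0.227 g 61.1
shift/300 [-0.0029 -0.0054  0.0005] turn z/180 0.0911
```

```bash
python3 -m handwheel '[[0,0,0.005,0.001,0.002,0,0],[0,0,0.005,0,0,0,0],[0,0,0.003,0,0,0,0],[0,0,0,0,0,0,0],[0,0,0,0,0,0,0],[0,0,0,0,0,0,0],[0,0,0,0,0,0,0],[0,0,0,0,0,0,0]]'| sed -n '2p;4p'; python3 - <<'E'
from h import *
go([.5592,-.1775,.1282],80)
a=ctrl.camera("scene")[110:230,150:310]
cv2.imwrite("pics/c6.png",cv2.resize(a,(800,600),interpolation=2))
E
```

```text
eef_pos: [0.5604, -0.1792, 0.1283]
wrist_force: [2.8, -3.0, 6.0]
t 25.2 pos [ 0.5604 -0.1792  0.1283] yaw_y -85.93 tilt [0.0004 0.0003] q [-0.51  0.33  1.66 -0.    1.14  0.99] F [ 2.8 -3.   6. ] T [-0.59 -0.62  0.33] open 0.224 g 61.6
shift/300 [-0.0036 -0.006   0.0004] turn z/180 0.0782
```

View pics/c6.png

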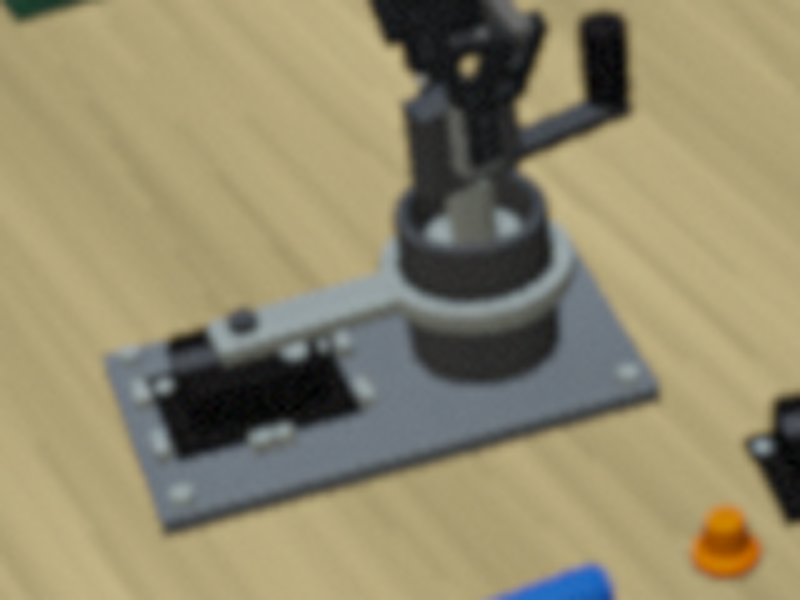

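```bash
python3 -m handwheel '[[0,0,0.004,0,0,-0.001,0],[0,0,0.004,0,0,0,0],[0,0,0,0,0,0,0],[0,0,0,0,0,0,0],[0,0,0,0,0,0,0],[0,0,0,0,0,0,0],[0,0,0,0,0,0,0],[0,0,0,0,0,0,0]]'| sed -n '2p;4p';  python3 - <<'E'
from h import *
go([.5592,-.1775,.1282],80)
b=onz("scene",(198,174),.06);c=np.array([.5598,-.1765])
print(b,np.hypot(*(b[:2]-c)),np.degrees(np.arctan2(*(b[:2]-c)[::-1])))
E
```

```text
eef_pos: [0.5603, -0.1792, 0.1283]
wrist_force: [3.7, -3.4, 3.4]
t 26.05 pos [ 0.5603 -0.1792  0.1283] yaw_y -87.37 tilt [0.0002 0.0001] q [-0.51  0.33  1.66 -0.    1.14  1.01] F [ 3.7 -3.4  3.4] T [-0.78 -0.79  0.28] open 0.226 g 61.5
shift/300 [-0.0035 -0.0057  0.0003] turn z/180 0.0702
[ 0.66778184 -0.19679225  0.06      ] 0.10987198852722378 -10.64305361268281
```

```bash
python3 -m handwheel '[[0,0,0.004,0,0.001,-0.001,0],[0,0,0.004,0,0,0,0],[0,0,0,0,0,0,0],[0,0,0,0,0,0,0],[0,0,0,0,0,0,0],[0,0,0,0,0,0,0],[0,0,0,0,0,0,0],[0,0,0,0,0,0,0]]'| sed -n '2p;4p';  python3 -c "
from h import *
go([.5592,-.1775,.1282],80)"
```

```text
eef_pos: [0.5602, -0.1793, 0.1283]
wrist_force: [4.6, -4.0, 2.7]
t 26.85 pos [ 0.5602 -0.1793  0.1283] yaw_y -88.83 tilt [-0.     -0.0003] q [-0.51  0.33  1.66  0.    1.14  1.04] F [ 4.6 -4.   2.7] T [-0.81 -0.96  0.31] open 0.223 g 61.2
shift/300 [-0.0033 -0.006   0.0004] turn z/180 0.0621
```

```bash
python3 -m handwheel '[[0,0,0.004,0.001,0.001,-0.001,0],[0,0,0.004,0,0,0,0],[0,0,0,0,0,0,0],[0,0,0,0,0,0,0],[0,0,0,0,0,0,0],[0,0,0,0,0,0,0],[0,0,0,0,0,0,0],[0,0,0,0,0,0,0]]'| sed -n '2p;4p';  python3 -c "
from h import *
go([.5592,-.1775,.1282],80)";python3 -m handwheel '[[0,0,0.004,0,0,0,0],[0,0,0.004,0,0,0,0],[0,0,0,0,0,0,0],[0,0,0,0,0,0,0],[0,0,0,0,0,0,0],[0,0,0,0,0,0,0],[0,0,0,0,0,0,0],[0,0,0,0,0,0,0]]'| sed -n '2p;4p';  python3 -c "
from h import *
go([.5592,-.1775,.1282],80)"
```

```text
eef_pos: [0.5602, -0.1794, 0.1284]
wrist_force: [3.8, -1.4, -4.1]
t 27.65 pos [ 0.5602 -0.1794  0.1284] yaw_y -90.25 tilt [-0.0008 -0.0007] q [-0.51  0.33  1.66  0.    1.14  1.06] F [ 3.8 -1.4 -4.1] T [-0.41 -1.19  0.26] open 0.227 g 60.4
shift/300 [-0.0035 -0.0062  0.0006] turn z/180 0.0542
eef_pos: [0.5602, -0.1794, 0.1285]
wrist_force: [5.3, -1.1, -9.2]
t 28.45 pos [ 0.5602 -0.1794  0.1285] yaw_y -91.68 tilt [-0.0008 -0.0005] q [-0.51  0.33  1.66  0.    1.14  1.09] F [ 5.3 -1.1 -9.2] T [-0.19 -1.08  0.64] open 0.219 g 60.0
shift/300 [-0.0037 -0.0063  0.001 ] turn z/180 0.0462
```

Tz rose to 0.64 Nm, so the stop is being reached. One small turn to confirm.

```bash
python3 -m handwheel '[[0,0,0.004,0,0,0.0015,0],[0,0,0.002,0,0,0,0],[0,0,0,0,0,0,0],[0,0,0,0,0,0,0],[0,0,0,0,0,0,0],[0,0,0,0,0,0,0],[0,0,0,0,0,0,0],[0,0,0,0,0,0,0]]'| sed -n '2p;4p';  python3 -c "
from h import *
go([.5592,-.1775,.1282],80)"
```

```text
eef_pos: [0.5604, -0.1796, 0.1284]
wrist_force: [2.6, 0.3, -5.9]
t 29.25 pos [ 0.5604 -0.1796  0.1284] yaw_y -92.76 tilt [-0.0003 -0.0002] q [-0.51  0.33  1.66  0.    1.14  1.11] F [ 2.6  0.3 -5.9] T [ 0.1  -0.67  0.87] open 0.222 g 60.9
shift/300 [-0.0045 -0.0067  0.0006] turn z/180 0.0402
```

```bash
python3 -m handwheel '[[0,0,-0.005,0.002,0,0,0],[0,0,-0.003,0,0,0.001,0],[0,0,0,0,0,0,0],[0,0,0,0,0,0,0],[0,0,0,0,0,0,0],[0,0,0,0,0,0,0],[0,0,0,0,0,0,0],[0,0,0,0,0,0,0]]'| sed -n '2p;4p';  python3 -c "
from h import *
go([.5592,-.1775,.1282],80)"
```

```text
eef_pos: [0.561, -0.1797, 0.1283]
wrist_force: [-2.8, 1.3, 0.7]
t 30.05 pos [ 0.561  -0.1797  0.1283] yaw_y -91.33 tilt [-0.0003  0.    ] q [-0.51  0.34  1.66 -0.    1.14  1.08] F [-2.8  1.3  0.7] T [0.35 0.44 0.36] open 0.222 g 61.2
shift/300 [-0.0063 -0.0072  0.0005] turn z/180 0.0482
```

Relaxed. Releasing and rising.

```bash
python3 -m handwheel '[[0,0,0,0,0,0,0.3],[0,0,0,0,0,0,0.4],[0,0,0,0,0,0,0.6],[0,0,0,0,0,0,0.6],[0,0,0,0,0,0,0.6],[0,0,0,0,0,0,0.6],[0,0,0,0,0,0,0.6],[0,0,0,0,0,0,0.6]]'; python3 -m handwheel '[[0,0,0,0,0,-0.03,0.6],[0,0,0,0,0,-0.06,0.6],[0,0,0,0,0,-0.1,0.6],[0,0,0,0,0,-0.12,0.6],[0,0,0,0,0,-0.12,0.6],[0,0,0,0,0,-0.05,0.6],[0,0,0,0,0,0,0.6],[0,0,0,0,0,0,0.6]]';  python3 - <<'E'
from h import *
go([.5592,-.1775,.1282],80)
a=ctrl.camera("scene")[110:230,150:310]
cv2.imwrite("pics/c7.png",cv2.resize(a,(800,600),interpolation=2))
E
```

```text
time_s: 30.85
eef_pos: [0.5612, -0.1797, 0.1281]
eef_rot: [-0.0, 1.0, -0.012, -0.0]
wrist_force: [-0.9, 0.1, 0.1]
opening: 0.603
grasp_force: 0.0
time_s: 31.65
eef_pos: [0.5607, -0.1795, 0.271]
eef_rot: [-0.0, 1.0, -0.012, -0.001]
wrist_force: [-0.8, 0.4, 0.5]
opening: 0.6
grasp_force: 0.0
t 31.65 pos [ 0.5607 -0.1795  0.271 ] yaw_y -91.33 tilt [-0.0011 -0.0006] q [-0.51  0.19  1.54 -0.    1.42  1.08] F [-0.8  0.4  0.5] T [0.02 0.   0.02] open 0.6 g 0.0
shift/300 [-0.0045 -0.0061  0.4761] turn z/180 0.0482
```

View pics/c7.png

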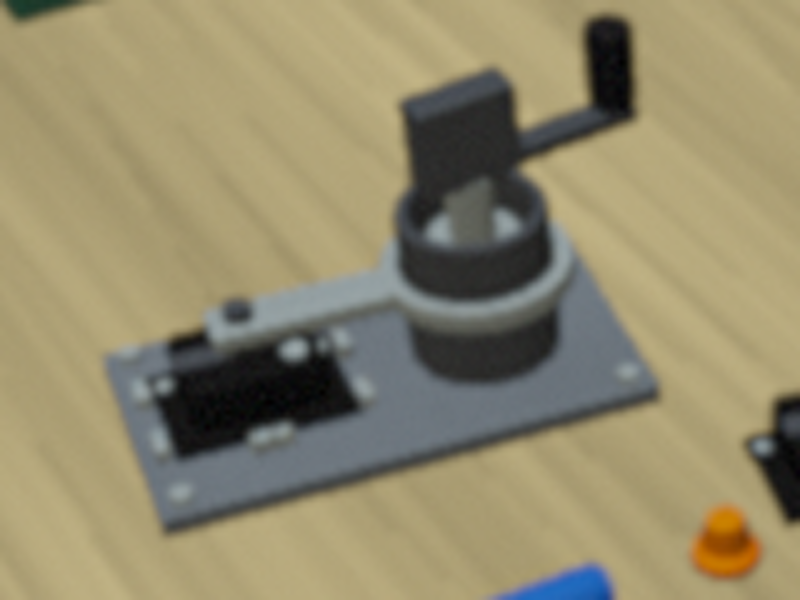

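The final picture shows the arm over the latch housing (bolt at crop (237,310)) and the crank upright in the tube. The housing hasn't moved, and the gripper is clear. Handing in.

```bash
python3 -c "
from bench import ctrl
print(ctrl.hand_in())"
```

```text
the job is handed in; nothing more can be done
None
```

I handed the job in at about 32 s: the crank stands fully home in the tube and is released, and the keeper arm is wound to its stop over the latch housing. The last scene picture shows the housing where it was; no verdict came back.

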